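Set the lift-to-turn feed dial of a bead sorter

ROBOT

A 6-joint arm with a two-finger parallel gripper is mounted at the origin on the work surface. World frame = base frame: x ahead of the robot, y to its left, z up, the work surface at z = 0. Lengths are in m, angles in rad, forces in N, time in s.
With the tool pointing down it reaches from about 0.325 to 0.775 m from the base axis. Payload 5.5 kg.
Tool frame: the origin (TCP) lies where the fingers leave the gripper's body, on its centre line; the fingertips stand 73 mm ahead of it and the grasp point (between the pads) lies 54 mm ahead of it (ctrl.tips_ahead is the distance from the TCP to the fingertips, in m); z points along the fingers, y is the direction in which the jaws open and shut (so a half turn about z gives the same grasp; the last joint's range is limited). The gripper opens to 85 mm and grips with 20 to 120 N. Pads are 22 mm wide; open, the fingers measure 114 mm over their backs; the gripper's body (76 mm by 85 mm) begins 54 mm behind the grasp point. The pads swing forward as they close: fully open they stand 13 mm farther back than shut.
Start: joints at [-1.362, 0.091, 1.231, -0, 1.82, -0.057], TCP at [0.158, -0.579, 0.304] pointing down, gripper open.
Joint ranges: [-2.87, 2.87], [-0.86, 2.18], [0.17, 2.46], [-1.51, 4.65], [0.06, 2.69], [-2.65, 2.65]. Speed limits (rad/s): [2.57, 2.57, 3.01, 3.14, 3.14, 3.14].

INTERFACE

Orientations are given as a unit quaternion [x, y, z, w].
In Python, from plant import ctrl gives the robot as it stands. The module is installed in compiled form; this text tells all that it offers.
- The arm moves only by the tool move_arm, never from a script. Its argument "plan" is a list of rows, each a list of 2 entries, a list of its own where there are three numbers: the shift along the tool's x, y, z in mm, then the turn, a rotation vector about the tool's x, y, z in degrees. A call has 1 to 12 rows; each row is the pose to reach, as a shift and turn from the pose commanded when the call began, along the tool's axes at that moment; what a row does not reach only later rows make up. A row lasts 1/12 s, in which the tool goes at most 41.7 mm and 7.16 degrees, less where a joint would pass 70% of its speed; a pose out of reach is approached as far as the arm can. A call with a gripper value outside its range is refused whole. "jaw" is the opening, from -1 (shut) to 1 (fully open), set as the call begins (left out, the last holds). The fingers move at their own pace and stop on an object; "squeeze" is the grip in N (left out, the last holds). Time passes only in rows, so rows that repeat a pose let the fingers close. It gives the time, the measured TCP pose, the force and the opening at its end, in the units of the state.
- ctrl.get_state(): the state, without advancing time (a new reading comes with each control period).
- ctrl.camera(name): name is "side" or "top" or "wrist"; returns (picture, depth): 420x560x3 uint8, blue, green, red; 420x560 float32, m along the optical axis (not along the pixel's ray), 0 where there is no reading.
- ctrl.camera_info(name): a dict with "fx", "fy", "cx", "cy" (pixels), "pose" (4x4, takes a point from camera to world coordinates); the wrist camera has in their place "T_tool_cam" (4x4, takes a point from camera to tool coordinates, whose origin is the TCP and whose axes are the flange's). Camera axes: x right, y up, looking along -z (the intrinsics and any distortion apply to the point x, -y, -z); pixel columns grow to the right and rows downward; lengths in m; the calibration is good to about 2 mm. A picture is of the moment at which its call begins: read the wrist's pose just before it. camera_info takes no time and is no camera call.
- ctrl.hand_in(): hands the job in, once; it reports no verdict.
The state is a dict: "clock": time; "qpos": joint angles; "qvel": joint speeds; "joint_efforts": joint torques, N m; "ee_pos": TCP position; "tool_rot": TCP orientation; "wrist_force": force on the tool from outside, world axes, zero at the start; "torque": the same for the moment, N m; "opening": finger opening in m.
Only numpy, scipy, OpenCV 4.12 (cv2) and the standard library are available. Lean on these libraries where they do the work, as an engineer would, in place of code of your own. Each camera call takes 0.05 s, during which the arm holds its last target. There are 200 camera calls.

TASK

Set the bead sorter's feed dial: pull its locked knob up, turn it clockwise until its pointer reaches the small upright steel set tab beside the knob, go on from there feeling for the first notch past the tab, and push the knob back down until it is fully home in that notch. Press and turn gently and never force the knob's lock, do not shift the set tab or disturb the things on the counter, and let go when done.

Things in the scene. Friction and masses are not known exactly. Their poses are not given: they have to be found in the camera images.
- dial_grip (a point): Middle of the knob's grip, on the dial's upright axis, 110 mm above the counter when home; rises with the knob. The grip is a black upright bar 46 mm long, 14 thick, 28 high (14 mm above and below this point), with a white pointer line on one half of its top, on a round grey skirt 64 mm across whose top is 16 mm below this point. x: along the bar to its pointer end, y: across the bar, z: up.
- sorter: The bead sorter, a grey box 260 x 180 mm with a flat deck 75 mm above the counter and an aluminium bowl of beads at the end nearer the robot; fixed. Origin: on the dial's axis, at the counter. On the deck nothing within 80 mm of the dial's axis stands higher than the knob's skirt.
- dial (a joint): Turn of the knob, rad: 0 (up to 0.04 off) at the start, growing clockwise from above; end stops at -0.06 and 1.7. While it is home or lifted under 10 mm, a steel key under the skirt, 25 mm from the axis, is caught between stops and it turns no more than about 0.1 rad. Lifted, it turns with light friction (0.03 N m).
- lift (a joint): How far the knob is pulled up, m: 0 fully home, 0.018 at the upper end stop. It moves against 3 N of friction and stays where it is left. Above 0.010 the key is clear of the index ring. Pressed down away from a notch, the key lands on the ring and the knob stays about 10 mm up (less as the sprung ring yields); over a notch it goes down to 0.
- set_tab (a joint): Place of the set tab round the dial, rad, with the zero and direction of dial: dial = set_tab when the pointer is at the tab. 0.65 to 0.9. The tab marks where to begin feeling: the one notch beyond it has its centre 0.1 to 0.5 rad past the tab (clockwise); only touch tells where, none of it can be seen. The key drops in within about 0.04 rad of that centre.
- tab_tip (a point): Top of the set tab, a bare steel fin 5 mm thick, 12 mm long and 14 mm high over the deck, standing 42 mm from the dial's axis just outside the skirt; x: from the dial's axis outward through the tab, z: up. It stays put unless forced.
- index_bed: Steel index ring under the knob's skirt, with the notches and the set tab. Origin: on the dial's axis, on the deck. It is sprung: it yields downward 1 mm per 4 N, at most 4 mm. More than 18 N between the key and the ring, by pressing or by turning, damages it.
- jar_mid (a point): Middle of a glass jar with a metal lid, 56 mm across and 75 mm high, upright and loose on the counter beside the sorter: leave alone.
- spool_mid (a point): Middle of a wooden spool, 48 mm across and 42 mm high, upright and loose on the counter: leave alone.
- tray_mid (a point): Middle of a wooden tray of beads with six compartments, 110 x 150 x 24 mm, loose on the counter: leave alone.

How it is judged:
On the way, in this order (a step that is already met when the one before it is completed fails the run):
1. the knob is pulled up clear of its lock (at least 9 mm) before it is turned (value of joint lift above 0.009 m and value of joint dial below 0.25 rad), for 0.1 s.
2. the raised knob is turned well away from its parked place (over 0.5 rad) (value of joint lift above 0.004 m and value of joint dial above 0.5 rad), for 0.1 s.
At the end, for the whole second after the job is handed in: the knob is fully home (lift below 1.5 mm) in the notch past the set tab (pointer turned over 0.62 rad and within 0.60 rad of the tab), at rest (value of joint lift between -0.002 and 0.0015 m and angle between the x axis of dial_grip and the x axis of tab_tip, either way round below 0.6 rad and value of joint dial above 0.62 rad and velocity of joint dial between -0.05 and 0.05 rad/s); the robot touches nothing.
It fails at once if the index ring is forced: more than 18 N between it and the key or anything else (contact force between anything else and index_bed above 18 N).
It fails at once if the set tab is shifted round the dial by more than about 5 mm (distance of tab_tip from where it was at the start of the episode above 0.006 m).
It fails at once if the jar is moved by more than 15 mm (distance of jar_mid from where it was at the start of the episode above 0.015 m).
It fails at once if the spool is moved by more than 15 mm (distance of spool_mid from where it was at the start of the episode above 0.015 m).
It fails at once if the bead tray is moved by more than 15 mm (distance of tray_mid from where it was at the start of the episode above 0.015 m).
It also fails if it takes over 67 s, if anything falls off the work surface, if the arm or the gripper's body presses on something with over 40 N, if the wrist force passes 120 N, or if a joint passes its speed limit or range.

## Working session

There is one attempt and no reset: what is moved stays moved. The work goes in short steps, Python scripts to look and compute and a tool call to move; the robot and the scene stay as the last step left them, time stands still between calls to the robot, and variables do not carry over. Pictures are saved under pics/ and viewed, about 8 in all and at most 12, crops included, and the job is handed in when it is done.

Besides the shell and the picture viewer there is one more tool, called after ">>>" as name(argument=value, ...) on one line, values as JSON. move_arm: Moves the arm, as the interface text tells. Its arguments: {"type":"object","properties":{"plan":{"type":"array"},"jaw":{"type":"number"},"squeeze":{"type":"number"}},"required":["plan"]}

```bash
mkdir -p pics
cat > h.py <<'E'
import numpy as np, cv2
from plant import ctrl
from scipy.spatial.transform import Rotation as R
def T_world(name):
    i=ctrl.camera_info(name)
    if name!="wrist": return i,np.array(i["pose"])
    s=ctrl.get_state(); T=np.eye(4); T[:3,:3]=R.from_quat(s["tool_rot"]).as_matrix(); T[:3,3]=s["ee_pos"]
    return i,T@np.array(i["T_tool_cam"])
def grab(name):
    i,T=T_world(name); p,d=ctrl.camera(name); return p,d,i,T
def ray(i,T,u,v,z):
    d=T[:3,:3]@np.array([(u-i["cx"])/i["fx"],-(v-i["cy"])/i["fy"],-1]); o=T[:3,3]
    return o+d*(z-o[2])/d[2]
def pts(d,i,T):
    v,u=np.mgrid[:d.shape[0],:d.shape[1]]
    c=np.stack([(u-i["cx"])/i["fx"]*d,-(v-i["cy"])/i["fy"]*d,-d],-1)
    return c@T[:3,:3].T+T[:3,3]
E
python3 - <<'E'
from h import *
print(ctrl.get_state())
for n in("top","side"):
    p,d,i,T=grab(n); cv2.imwrite(f"pics/{n}0.png",p); np.savez(f"{n}0.npz",p=p,d=d,T=T); print({k:v for k,v in i.items() })
E
```

```text
{'clock': 0.0, 'qpos': array([-1.36170698e+00,  9.19110373e-02,  1.23185331e+00, -1.72822511e-06,
        1.81982154e+00, -5.66994757e-02]), 'qvel': array([-1.12504410e-04,  1.52519242e-03, -3.77069321e-05,  4.27096723e-04,
       -1.56482896e-03, -4.58866027e-04]), 'joint_efforts': array([ 2.36905522e-03, -4.58735597e+01, -4.18025315e+01,  1.86611915e-04,
        1.15896051e-02, -3.86721652e-06]), 'ee_pos': array([ 0.15757294, -0.57880229,  0.30273789]), 'tool_rot': array([ 9.91182062e-01,  1.32503305e-01, -7.66987412e-05, -9.93658906e-04]), 'wrist_force': array([ 1.02506734,  0.00236159, -0.46727079]), 'torque': array([ 0.00500702, -0.00946577,  0.0104647 ]), 'opening': 0.08517316727239826}
{'fx': 452.7986298149773, 'fy': 452.7986298149773, 'cx': 272.4512426096611, 'cy': 204.52169036718058, 'pose': array([[ 0.02730709,  0.99545142, -0.09127313,  0.48356493],
       [-0.99942344,  0.02903046,  0.01760721,  0.04612374],
       [ 0.02017682,  0.0907397 ,  0.99567023,  0.95369653],
       [ 0.        ,  0.        ,  0.        ,  1.        ]])}
{'fx': 430.6585943522573, 'fy': 430.6585943522573, 'cx': 284.0116037869037, 'cy': 210.77876529397062, 'pose': array([[-0.80403751,  0.39825249, -0.4414959 ,  0.16098622],
       [-0.59442112, -0.52131954,  0.61228218,  0.6181573 ],
       [ 0.01368246,  0.75473233,  0.65589016,  0.67913359],
       [ 0.        ,  0.        ,  0.        ,  1.        ]])}
```

View pics/top0.png

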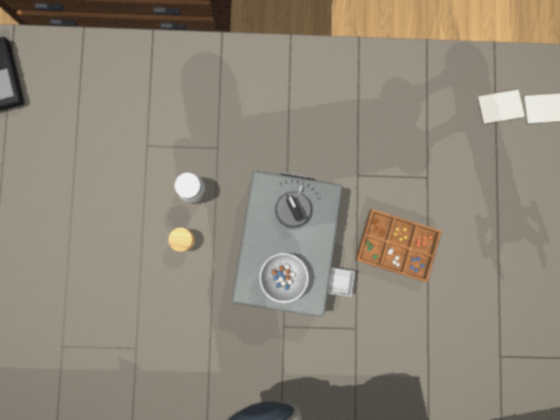

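View pics/side0.png

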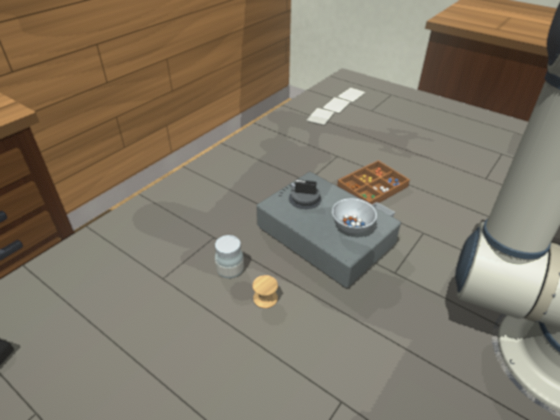

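The top view shows the knob at about (293,209), a bowl at (284,277), the jar at (189,187), the spool at (181,239) and the tray at (400,244). The set tab seems to be near (301,190). I'll enlarge that area and locate the skirt.

Run:
```python
from h import *
z=np.load("top0.npz"); i=ctrl.camera_info("top"); p=z["p"];d=z["d"];T=z["T"]
c=cv2.resize(p[165:255,245:345],None,fx=6,fy=6,interpolation=cv2.INTER_CUBIC); cv2.imwrite("pics/crop1.png",c)
for (u,v,h) in [(293,209,.094),(296,208,.124)]: print(ray(i,T,u,v,h))
P=pts(d,i,T)
m=(P[...,2]>.115)&(P[...,2]<.135); m[:165]=0;m[250:]=0;m[:,:250]=0;m[:,340:]=0
q=P[m]; print(len(q),q.mean(0)); 
g=P[...,2][170:260:4,250:345:6]; print((g*1000).astype(int))
```

```text
[ 0.55494388 -0.00848938  0.094     ]
[ 0.55445959 -0.01206764  0.124     ]
190 [ 0.55548791 -0.00893697  0.12322957]
[[ -2  -2   2   3   1   1   0   1   2   0   2   1   0   1  -1   3]
 [  0  77  73  78  72   0  52  51   2   0  -2   2   0   2   0   4]
 [ -3  77  78  77  77  75  73  73  71  55  53   4   1   0   0   1]
 [  2  75  78  75  77  74  77  79  74  74  73  77  74  -3   1   4]
 [ 72  77  78  75  78  75  75  77  76  75  76  76  75  74  78  75]
 [ 73  76  80  77  73  74  73  75  84  77  76  75  75  76  74  76]
 [ 75  76  76  75  75  75  96  94 953  75  77  77  75  77  73  74]
 [ 75  76  78  73  75  74  97 123  94  95  75  76  75  76  79  76]
 [ 72  78  79  75  75  95  94 123  93  95  74  75  76  74  78  69]
 [ 76  78  70  75  75  95  93 124  98  93  78  78  74  76  76   0]
 [ 76  77  74  74  75  93  93 122 120  95  92  73  76  77  75   2]
 [ 74  78  75  76  74  95  95  94 123  94  76  76  75  75  75   0]
 [ 77  76  75  75  76  92  95  95 121  96  75  76  73  76  75   2]
 [ 76  76  75  72  79  76  93  92  97  77  76  77  76  76  76   3]
 [ 76  75  74  74  76  77  77  77  77  78  76  76  77  77  80   1]
 [ 76  73  76  74  74  75  75  76  77  74  75  73  75  77  75   0]
 [ 74  74  73  77  75  75  74  76  80  74  76  76  77  75  74   0]
 [ 74  78  77  79  75  74  75  73  76  77  73  75  77  76  74   2]
 [ 77  74  76  79  74  75  77  76  75  77  76  77  74  73  75   0]
 [ 77  77  77  74  73  76  77  78  77  79  78  74  77  74   1   0]
 [ 74  75  76  75  76  77  75  76  74  79  74  75  74  76   2   0]
 [ 74  76  78  76  77 117 116  76  73  76  77  79  78  76   2  -1]
 [ 77  78  76  75 107  98  94 102 118  76  77  74  77  76   0   1]]
```

View pics/crop1.png

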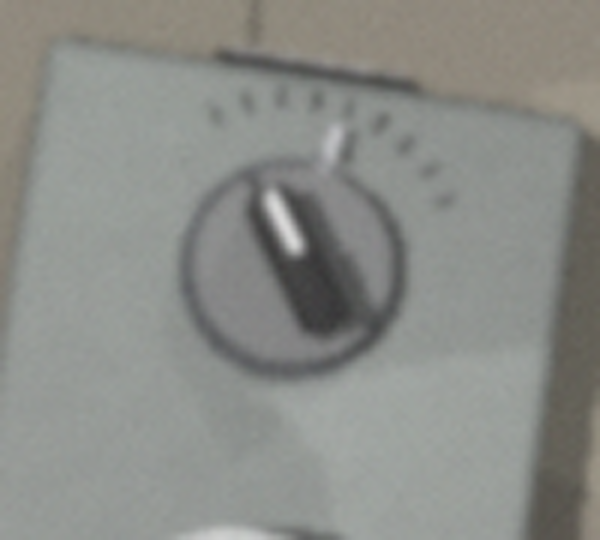

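```bash
cat >> h.py <<'E'
def goto(pos,yaw,s=None,d=None):
    """shift (mm, tool axes) and turn (deg) from measured pose to a tool-down pose with tool x at yaw (deg)"""
    s=s or ctrl.get_state(); R0=R.from_quat(s["tool_rot"])
    y=np.radians(yaw); R1=R.from_matrix(np.array([[np.cos(y),np.sin(y),0],[np.sin(y),-np.cos(y),0],[0,0,-1]]))
    return np.round(R0.inv().apply(np.array(pos)-s["ee_pos"])*1000,1),np.round((R0.inv()*R1).as_rotvec(degrees=True),2)
E
python3 - <<'E'
from h import *
z=np.load("top0.npz"); i=ctrl.camera_info("top"); d=z["d"];T=z["T"];P=pts(d,i,T)
w=np.zeros(d.shape,bool); w[180:240,260:325]=1
m=w&(P[...,2]>.115)&(P[...,2]<.135); q=P[m]
(c,sz,a)=cv2.minAreaRect((q[:,:2]*1000).astype(np.float32)); print("bar",c,sz,a)
a=ray(i,T,289.7,196.3,.124);b=ray(i,T,300,219.7,.124);print(a,b,(a+b)/2,np.degrees(np.arctan2(*(a-b)[1::-1])))
t=ray(i,T,301.2,188.8,.087);print("tab",t)
m=w&(P[...,2]>.088)&(P[...,2]<.103); q=P[m]; print("skirt",cv2.minEnclosingCircle((q[:,:2]*1000).astype(np.float32)),q.mean(0))
s=ctrl.get_state(); p0=s["ee_pos"]; p1=np.array([.555,-.009,.303])
print(goto(p0+(p1-p0)/3,15.2+63)); print(ctrl.camera_info("wrist"))
E
```

```text
bar (555.4786987304688, -9.347164154052734) (45.456993103027344, 14.33392333984375) 27.82065773010254
[5.75775742e-01 5.37045839e-05 1.24000000e-01] [ 0.53311118 -0.01990895  0.124     ] [ 0.55444346 -0.00992762  0.124     ] 25.074793647587015
tab [ 0.59510677 -0.02387196  0.087     ]
skirt ((563.0467529296875, -11.656156539916992), 39.56377029418945) [ 0.55529111 -0.00902217  0.09506682]
(array([ 177.7, -148.5,    0.2]), array([-9.000e-02, -6.000e-02, -6.297e+01]))
{'fx': 325.7962301497495, 'fy': 325.7962301497495, 'cx': 281.13724007760607, 'cy': 215.7173109538998, 'T_tool_cam': array([[-4.03815012e-04,  9.49848433e-01,  3.12710396e-01,
         8.14570756e-02],
       [ 9.99999047e-01, -2.91617335e-05,  1.37991528e-03,
         2.53191932e-04],
       [ 1.31982955e-03,  3.12710655e-01, -9.49847516e-01,
        -6.91281300e-02],
       [ 0.00000000e+00,  0.00000000e+00,  0.00000000e+00,
         1.00000000e+00]])}
```

>>> move_arm(plan=[[[178,-149,0],[0,0,-64]],[[178,-149,0],[0,0,-64]],[[178,-149,0],[0,0,-64]],[[178,-149,0],[0,0,-64]],[[178,-149,0],[0,0,-64]],[[178,-149,0],[0,0,-64]],[[178,-149,0],[0,0,-64]],[[178,-149,0],[0,0,-64]],[[178,-149,0],[0,0,-64]],[[178,-149,0],[0,0,-64]]], jaw=1)

```text
clock: 0.93
ee_pos: [0.2904, -0.3881, 0.3035]
tool_rot: [0.769, 0.639, 0.0, -0.0]
wrist_force: [0.3, 0.5, -0.7]
opening: 0.0852
```

Run:
```python
from h import *
s=ctrl.get_state(); print(s["qpos"],s["ee_pos"],s["clock"]); p0=s["ee_pos"]; p1=np.array([.555,-.009,.303])
print(goto(p0+(p1-p0)/2,15.2+128))
```

```text
[-9.98631403e-01 -2.18958426e-01  1.52839996e+00 -4.02439986e-05
  1.83276125e+00 -8.15422684e-01] [ 0.29035506 -0.38806817  0.30350516] 0.9333
(array([210.5,  95.6,   0.3]), array([-1.00e-02, -4.00e-02, -6.37e+01]))
```

>>> move_arm(plan=[[[210,96,0],[0,0,-64]],[[210,96,0],[0,0,-64]],[[210,96,0],[0,0,-64]],[[210,96,0],[0,0,-64]],[[210,96,0],[0,0,-64]],[[210,96,0],[0,0,-64]],[[210,96,0],[0,0,-64]],[[210,96,0],[0,0,-64]],[[210,96,0],[0,0,-64]],[[210,96,0],[0,0,-64]]])

```text
clock: 1.77
ee_pos: [0.4238, -0.1999, 0.3035]
tool_rot: [0.315, 0.949, 0.0, -0.0]
wrist_force: [0.2, -0.9, 0.3]
opening: 0.0857
```

Run:
```python
from h import *
s=ctrl.get_state(); print(s["qpos"],s["ee_pos"],s["clock"]); p1=np.array([.555,-.009,.263])
print(goto(p1,207))
```

```text
[-5.13288696e-01 -2.62384390e-01  1.56498643e+00 -2.90388555e-05
  1.83972675e+00 -1.44327763e+00] [ 0.42383206 -0.19988655  0.30350895] 1.7667
(array([  8.9, 231.4,  40.5]), array([ 2.000e-02, -4.000e-02, -6.372e+01]))
```

>>> move_arm(plan=[[[9,231,40],[0,0,-63.7]],[[9,231,40],[0,0,-63.7]],[[9,231,40],[0,0,-63.7]],[[9,231,40],[0,0,-63.7]],[[9,231,40],[0,0,-63.7]],[[9,231,40],[0,0,-63.7]],[[9,231,40],[0,0,-63.7]],[[9,231,40],[0,0,-63.7]],[[9,231,40],[0,0,-63.7]],[[9,231,40],[0,0,-63.7]],[[9,231,40],[0,0,-63.7]],[[9,231,40],[0,0,-63.7]]])

```text
clock: 2.77
ee_pos: [0.5548, -0.0099, 0.2638]
tool_rot: [-0.23, 0.973, 0.0, -0.0]
wrist_force: [-0.0, 0.1, 0.2]
opening: 0.0854
```

Run:
```python
from h import *
s=ctrl.get_state(); print(s["qpos"],s["ee_pos"],s["clock"]); print(R.from_quat(s["tool_rot"]).as_matrix().round(3))
p,d,i,T=grab("wrist"); cv2.imwrite("pics/w1.png",p); np.savez("w1.npz",p=p,d=d,T=T)
P=pts(d,i,T); m=(P[...,2]>.117)&(P[...,2]<.13)&(np.hypot(P[...,0]-.555,P[...,1]+.009)<.028)
q=P[m]; print(len(q),cv2.minAreaRect((q[:,:2]*1000).astype(np.float32)), q.mean(0))
m=(P[...,2]>.082)&(P[...,2]<.093)&(np.hypot(P[...,0]-.595,P[...,1]+.024)<.012)
if m.any(): print("tab",m.sum(),P[m].mean(0))
```

```text
[-7.92389560e-02 -3.47363389e-02  1.42967940e+00  2.77420241e-05
  1.74679931e+00 -2.11353141e+00] [ 0.5548128  -0.00994066  0.26377829] 2.7667
[[-0.894 -0.447 -0.   ]
 [-0.447  0.894  0.   ]
 [ 0.     0.    -1.   ]]
1222 ((557.2822875976562, -9.639970779418945), (45.716880798339844, 13.723824501037598), 27.12640380859375) [ 0.5561179  -0.00995904  0.12100123]
tab 135 [ 0.59486498 -0.02121569  0.08776309]
```

View pics/w1.png

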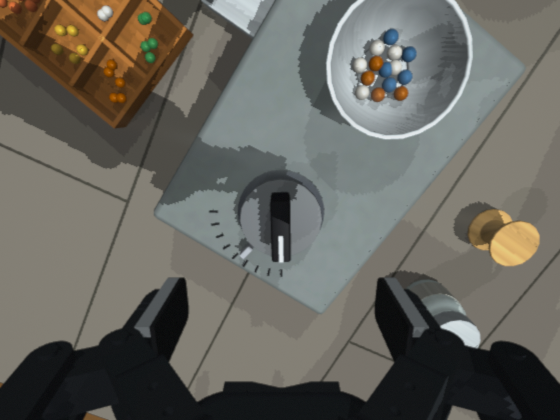

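The wrist view shows the bar upright in the image at (281,228), its white pointer end towards (281,262), and the tab at (247,254). It agrees with the top view to about 1 mm, and the tab is about 0.8 rad from the pointer. Next I descend around the bar.

>>> move_arm(plan=[[[-1,0,15],[0,0,-0.5]],[[-1,0,30],[0,0,-0.5]],[[-1,0,45],[0,0,-0.5]],[[-1,0,60],[0,0,-0.5]],[[-1,0,75],[0,0,-0.5]],[[-1,0,85],[0,0,-0.5]],[[-1,0,92],[0,0,-0.5]],[[-1,0,92],[0,0,-0.5]]])

```text
clock: 3.48
ee_pos: [0.5551, -0.0093, 0.1702]
tool_rot: [-0.236, 0.972, 0.0, -0.001]
wrist_force: [0.4, -0.0, 0.2]
opening: 0.0854
```

>>> move_arm(plan=[[[0,0,0],[0,0,0]],[[0,0,0],[0,0,0]],[[0,0,0],[0,0,0]],[[0,0,0],[0,0,0]],[[0,0,0],[0,0,0]],[[0,0,0],[0,0,0]],[[0,0,0],[0,0,0]],[[0,0,0],[0,0,0]],[[0,0,0],[0,0,0]],[[0,0,0],[0,0,0]]], jaw=-1, squeeze=25)

```text
clock: 4.32
ee_pos: [0.5561, -0.0096, 0.1725]
tool_rot: [-0.237, 0.972, -0.001, 0.001]
wrist_force: [0.8, -3.7, 2.7]
opening: 0.0134
```

Run:
```python
from h import *
s=ctrl.get_state(); print(s); p,d,i,T=grab("wrist"); cv2.imwrite("pics/w2.png",p)
```

```text
{'clock': 4.3167, 'qpos': array([-7.80929302e-02, -1.35198262e-02,  1.57054757e+00, -6.30023765e-04,
        1.58313793e+00, -2.12723429e+00]), 'qvel': array([-0.00056328, -0.00043648,  0.00095178, -0.00082076,  0.00031214,
       -0.00144708]), 'joint_efforts': array([ 1.76184140e+00, -3.90403354e+01, -3.89674044e+01,  1.01789676e+00,
        5.68316393e-01,  1.02270980e-02]), 'ee_pos': array([ 0.55607386, -0.0095794 ,  0.17246497]), 'tool_rot': array([-2.36894710e-01,  9.71535016e-01, -5.21851747e-04,  5.79614623e-04]), 'wrist_force': array([ 0.82073338, -3.71937155,  2.7021074 ]), 'torque': array([-0.58600477, -0.1788788 ,  0.01539421]), 'opening': 0.01340061086192586}
```

View pics/w2.png

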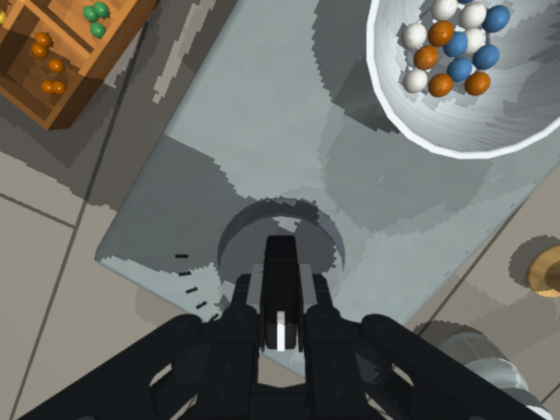

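>>> move_arm(plan=[[[0,-0.3,-2],[0,0,0]],[[0,-0.5,-4],[0,0,0]],[[0,-0.5,-6],[0,0,0]],[[0,-0.5,-8],[0,0,0]],[[0,-0.5,-10],[0,0,0]],[[0,-0.5,-12],[0,0,0]],[[0,-0.5,-14],[0,0,0]],[[0,-0.5,-14],[0,0,0]],[[0,-0.5,-14],[0,0,0]],[[0,-0.5,-14],[0,0,0]]])

```text
clock: 5.2
ee_pos: [0.5561, -0.0096, 0.1852]
tool_rot: [-0.237, 0.971, 0.0, -0.0]
wrist_force: [4.8, -2.3, -3.5]
opening: 0.0136
```

Run:
```python
from h import *
s=ctrl.get_state(); print(s["ee_pos"],s["wrist_force"],s["torque"],s["opening"])
for n in ("side","top"):
    p,d,i,T=grab(n); np.savez(n+"1.npz",p=p,d=d,T=T)
    P=pts(d,i,T); c=np.array([.556,-.0097]); r=np.hypot(P[...,0]-c[0],P[...,1]-c[1])
    h=P[...,2][(r<.031)&(r>.018)&(P[...,2]>.085)&(P[...,2]<.116)]; print(n,len(h),np.percentile(h,[10,25,50,75,90]).round(4))
    z=np.load(n+"0.npz");P=pts(z["d"],i,T);r=np.hypot(P[...,0]-c[0],P[...,1]-c[1])
    h=P[...,2][(r<.031)&(r>.018)&(P[...,2]>.085)&(P[...,2]<.116)]; print(n,len(h),np.percentile(h,[10,25,50,75,90]).round(4))
```

```text
[ 0.55610564 -0.00963274  0.18519274] [ 4.76248037 -2.30205074 -3.524964  ] [-0.4067307  -0.811241    0.02715068] 0.013621096074383285
side 185 [0.1047 0.1053 0.1063 0.107  0.1089]
side 214 [0.0916 0.0928 0.0938 0.0955 0.1076]
top 13 [0.1062 0.1066 0.107  0.1083 0.1097]
top 494 [0.0933 0.0942 0.0951 0.0961 0.0971]
```

>>> move_arm(plan=[[[0,0,-1],[0,0,4]],[[0,0,-1],[0,0,8]],[[0,0,-1],[0,0,13]],[[0,0,-1],[0,0,18]],[[0,0,-1],[0,0,23]],[[0,0,-1],[0,0,28]],[[0,0,-1],[0,0,33]],[[0,0,-1],[0,0,38]],[[0,0,-1],[0,0,42]],[[0,0,-1],[0,0,46]],[[0,0,-1],[0,0,49]],[[0,0,-1],[0,0,49]]])

```text
clock: 6.3
ee_pos: [0.5562, -0.0093, 0.1862]
tool_rot: [0.188, 0.982, 0.0, 0.0]
wrist_force: [4.9, -2.1, -3.7]
opening: 0.0135
```

Run:
```python
from h import *
s=ctrl.get_state(); print(s["ee_pos"],s["wrist_force"],s["torque"],s["opening"],s["qpos"][5])
q=s["tool_rot"];print(np.degrees(2*np.arctan2(q[1],q[0])))
p,d,i,T=grab("wrist"); cv2.imwrite("pics/w3.png",p)
```

```text
[ 0.55615928 -0.00927472  0.1862244 ] [ 4.85922608 -2.07855648 -3.73503735] [-0.19867107 -0.97584713 -0.07514616] 0.01352386463236275 -1.2699920502428252
158.28567175446543
```

View pics/w3.png

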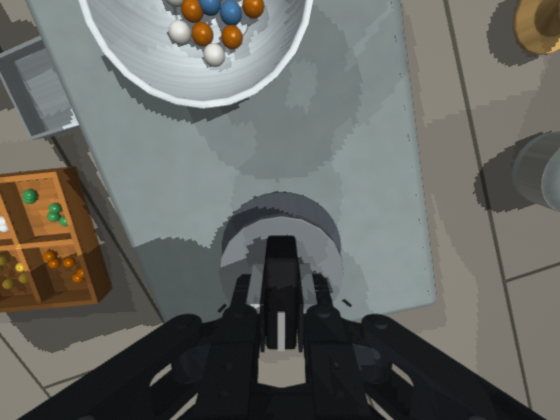

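The bar followed the tool and the pointer is now just past the tab. Now the first gentle press.

>>> move_arm(plan=[[[0,0,2],[0,0,0]],[[0,0,4],[0,0,0]],[[0,0,5],[0,0,0]],[[0,0,6],[0,0,0]],[[0,0,7],[0,0,0]],[[0,0,7],[0,0,0]],[[0,0,7],[0,0,0]]])

```text
clock: 6.93
ee_pos: [0.5561, -0.0093, 0.1805]
tool_rot: [0.187, 0.982, 0.0, 0.0]
wrist_force: [2.4, 1.0, 5.0]
opening: 0.0132
```

>>> move_arm(plan=[[[0,0,0.5],[0,0,0]],[[0,0,1],[0,0,0]],[[0,0,1.5],[0,0,0]],[[0,0,1.5],[0,0,0]],[[0,0,1.5],[0,0,0]]])

```text
clock: 7.35
ee_pos: [0.5561, -0.0093, 0.1796]
tool_rot: [0.187, 0.982, 0.0, 0.001]
wrist_force: [0.3, 1.2, 8.8]
opening: 0.0139
```

>>> move_arm(plan=[[[0,0,-3],[0,0,0]],[[0,0,-6],[0,0,0]],[[0,0,-6],[0,0,1]],[[0,0,-6],[0,0,2.5]],[[0,0,-6],[0,0,2.5]],[[0,0,-3],[0,0,2.5]],[[0,0,-1],[0,0,2.5]],[[0,0,0],[0,0,2.5]],[[0,0,0],[0,0,2.5]],[[0,0,0],[0,0,2.5]]])

```text
clock: 8.18
ee_pos: [0.5561, -0.0094, 0.1793]
tool_rot: [0.208, 0.978, 0.0, 0.001]
wrist_force: [1.8, 1.4, 5.3]
opening: 0.0136
```

>>> move_arm(plan=[[[0,0,-3],[0,0,0]],[[0,0,-6],[0,0,0]],[[0,0,-6],[0,0,1]],[[0,0,-6],[0,0,2.5]],[[0,0,-6],[0,0,2.5]],[[0,0,-3],[0,0,2.5]],[[0,0,-1],[0,0,2.5]],[[0,0,0],[0,0,2.5]],[[0,0,0],[0,0,2.5]],[[0,0,0],[0,0,2.5]]])

```text
clock: 9.02
ee_pos: [0.5561, -0.0094, 0.179]
tool_rot: [0.23, 0.973, 0.0, 0.0]
wrist_force: [1.8, 1.8, 6.3]
opening: 0.0138
```

>>> move_arm(plan=[[[0,0,0.7],[0,0,0]],[[0,0,1.4],[0,0,0]],[[0,0,2],[0,0,0]],[[0,0,2],[0,0,0]],[[0,0,2],[0,0,0]]])

```text
clock: 9.43
ee_pos: [0.5561, -0.0094, 0.178]
tool_rot: [0.23, 0.973, 0.0, 0.001]
wrist_force: [0.3, 2.1, 10.3]
opening: 0.0136
```

>>> move_arm(plan=[[[0,0,-3],[0,0,0]],[[0,0,-7],[0,0,0]],[[0,0,-7],[0,0,1]],[[0,0,-7],[0,0,2.5]],[[0,0,-7],[0,0,2.5]],[[0,0,-3],[0,0,2.5]],[[0,0,-1],[0,0,2.5]],[[0,0,0],[0,0,2.5]],[[0,0,0],[0,0,2.5]],[[0,0,0],[0,0,2.5]]], squeeze=40)

```text
clock: 10.27
ee_pos: [0.5561, -0.0094, 0.1758]
tool_rot: [0.251, 0.968, 0.0, 0.0]
wrist_force: [5.5, 2.4, 0.9]
opening: 0.0134
```

>>> move_arm(plan=[[[0,0,-3],[0,0,0]],[[0,0,-7],[0,0,0]],[[0,0,-7],[0,0,1]],[[0,0,-7],[0,0,2.5]],[[0,0,-7],[0,0,2.5]],[[0,0,-3],[0,0,2.5]],[[0,0,-1],[0,0,2.5]],[[0,0,0],[0,0,2.5]],[[0,0,0],[0,0,2.5]],[[0,0,0],[0,0,2.5]]])

```text
clock: 11.1
ee_pos: [0.5562, -0.0094, 0.1754]
tool_rot: [0.272, 0.962, 0.0, -0.0]
wrist_force: [6.6, 3.4, 0.8]
opening: 0.0132
```

>>> move_arm(plan=[[[0,0,-3],[0,0,0]],[[0,0,-7],[0,0,0]],[[0,0,-7],[0,0,1]],[[0,0,-7],[0,0,2.5]],[[0,0,-7],[0,0,2.5]],[[0,0,-3],[0,0,2.5]],[[0,0,-1],[0,0,2.5]],[[0,0,0],[0,0,2.5]],[[0,0,0],[0,0,2.5]],[[0,0,0],[0,0,2.5]]])

```text
clock: 11.93
ee_pos: [0.5562, -0.0093, 0.1757]
tool_rot: [0.293, 0.956, 0.0, 0.0]
wrist_force: [6.7, 2.6, 2.4]
opening: 0.0135
```

```bash
cat >> h.py <<'E'
def liftlook():
    s=ctrl.get_state(); q=s["tool_rot"]; print("z",s["ee_pos"][2].round(4),"yaw",np.degrees(2*np.arctan2(q[1],q[0])).round(1),"F",s["wrist_force"].round(1),"M",s["torque"].round(2))
    c=np.array([.556,-.0097])
    for n in ("side","top","wrist"):
        p,d,i,T=grab(n); P=pts(d,i,T); r=np.hypot(P[...,0]-c[0],P[...,1]-c[1])
        h=P[...,2][(r<.031)&(r>.014)&(P[...,2]>.085)&(P[...,2]<.114)]; 
        if len(h): print(n,len(h),np.percentile(h,[10,25,50,75,90]).round(4))
    a=np.radians(np.degrees(2*np.arctan2(q[1],q[0]))); dx=(P[...,0]-c[0])*np.cos(a)+(P[...,1]-c[1])*np.sin(a); dy=-(P[...,0]-c[0])*np.sin(a)+(P[...,1]-c[1])*np.cos(a)
    m=(abs(dx)<.022)&(abs(dy)<.006)&(P[...,2]>.11)&(P[...,2]<.15); print("bartop",m.sum(),np.percentile(P[...,2][m],[25,50,75]).round(4) if m.any() else 0)
    return p
E
python3 -c "
from h import *
cv2.imwrite('pics/w4.png',liftlook())"
```

```text
z 0.1757 yaw 146.0 F [6.7 2.6 2.4] M [ 0.57 -1.08  0.15]
side 275 [0.0953 0.0961 0.097  0.0988 0.1094]
top 17 [0.0976 0.0978 0.0981 0.099  0.0997]
wrist 5294 [0.0954 0.0959 0.0963 0.0969 0.1049]
bartop 2912 [0.1236 0.1242 0.1248]
```

Skirt height puts the lift at about 3 mm, so the key is already in the notch (dropped in at about 56.5°). The last clockwise step is probably leaning on the notch's edge, so I turn back a little to centre it and then press gently.

>>> move_arm(plan=[[[0,0,0],[0,0,-1]],[[0,0,0],[0,0,-2]],[[0,0,0],[0,0,-3]],[[0,0,0],[0,0,-3.5]],[[0,0,0.5],[0,0,-3.5]],[[0,0,1],[0,0,-3.5]],[[0,0,1.5],[0,0,-3.5]],[[0,0,1.5],[0,0,-3.5]],[[0,0,1.5],[0,0,-3.5]]])

```text
clock: 12.83
ee_pos: [0.5561, -0.0094, 0.1742]
tool_rot: [0.263, 0.965, 0.0, 0.0]
wrist_force: [5.8, 2.5, 2.0]
opening: 0.013
```

```bash
python3 -c "
from h import *
liftlook()"
```

```text
z 0.1742 yaw 149.5 F [5.8 2.5 2. ] M [ 0.58 -1.11  0.03]
side 286 [0.0941 0.0948 0.0957 0.0993 0.1096]
top 17 [0.0943 0.0955 0.097  0.0976 0.0986]
wrist 5427 [0.0939 0.0944 0.0948 0.0954 0.1056]
bartop 2894 [0.1222 0.1227 0.1232]
```

>>> move_arm(plan=[[[0,0,0.3],[0,0,0]],[[0,0,0.6],[0,0,0]],[[0,0,1],[0,0,0]],[[0,0,1],[0,0,0]]])

```text
clock: 13.32
ee_pos: [0.5561, -0.0094, 0.1733]
tool_rot: [0.263, 0.965, 0.0, 0.0]
wrist_force: [6.0, 2.7, 1.3]
opening: 0.0132
```

>>> move_arm(plan=[[[0,0,0.3],[0,0,0]],[[0,0,0.6],[0,0,0]],[[0,0,1],[0,0,0]],[[0,0,1],[0,0,0]]])

```text
clock: 13.65
ee_pos: [0.5562, -0.0094, 0.1726]
tool_rot: [0.263, 0.965, 0.0, 0.0]
wrist_force: [6.4, 3.0, 3.7]
opening: 0.0131
```

>>> move_arm(plan=[[[0,0,0.3],[0,0,0]],[[0,0,0.6],[0,0,0]],[[0,0,1],[0,0,0]],[[0,0,1],[0,0,0]]])

```text
clock: 13.98
ee_pos: [0.5561, -0.0094, 0.1725]
tool_rot: [0.263, 0.965, 0.0, 0.0]
wrist_force: [3.8, 2.8, 7.3]
opening: 0.0131
```

```bash
python3 -c "
from h import *
liftlook()"
```

```text
z 0.1725 yaw 149.5 F [3.8 2.8 7.3] M [ 0.59 -0.53 -0.03]
side 289 [0.0922 0.093  0.0941 0.0998 0.1097]
top 15 [0.094  0.0948 0.0955 0.096  0.0964]
wrist 5563 [0.0922 0.0926 0.0931 0.0938 0.1065]
bartop 2847 [0.1205 0.121  0.1216]
```

Height, force and bar-top readings all say it is home. I'll release, keep still while opening, then rise.

>>> move_arm(plan=[[[0,0,0],[0,0,0]],[[0,0,0],[0,0,0]],[[0,0,0],[0,0,0]],[[0,0,0],[0,0,0]],[[0,0,0],[0,0,0]],[[0,0,0],[0,0,0]],[[0,0,0],[0,0,0]],[[0,0,0],[0,0,0]],[[0,0,0],[0,0,0]],[[0,0,0],[0,0,0]]], jaw=1)

```text
clock: 14.97
ee_pos: [0.556, -0.0096, 0.1719]
tool_rot: [0.264, 0.965, -0.0, -0.0]
wrist_force: [1.2, 0.3, -0.6]
opening: 0.0853
```

>>> move_arm(plan=[[[0,0,-10],[0,0,0]],[[0,0,-20],[0,0,0]],[[0,0,-35],[0,0,0]],[[0,0,-50],[0,0,0]],[[0,0,-65],[0,0,0]],[[0,0,-80],[0,0,0]],[[0,0,-90],[0,0,0]],[[0,0,-90],[0,0,0]],[[0,0,-90],[0,0,0]]])

```text
clock: 15.72
ee_pos: [0.5562, -0.0096, 0.2629]
tool_rot: [0.264, 0.965, 0.0, 0.001]
wrist_force: [0.1, -0.8, -0.3]
opening: 0.0857
```

Run:
```python
from h import *
p=liftlook(); 
p,d,i,T=grab("wrist"); cv2.imwrite("pics/w5.png",p)
P=pts(d,i,T); m=(P[...,2]>.115)&(P[...,2]<.14)&(np.hypot(P[...,0]-.556,P[...,1]+.009)<.028)
q=P[m]; print(len(q),cv2.minAreaRect((q[:,:2]*1000).astype(np.float32)), np.median(q,0))
m=(P[...,2]>.082)&(P[...,2]<.093)&(np.hypot(P[...,0]-.595,P[...,1]+.023)<.012)
if m.any(): print("tab",m.sum(),P[m].mean(0))
```

```text
z 0.2629 yaw 149.4 F [ 0.1 -0.8 -0.3] M [ 0.02 -0.02  0.01]
side 293 [0.0922 0.0929 0.0937 0.0954 0.1055]
top 110 [0.0934 0.094  0.0951 0.0963 0.0979]
wrist 3333 [0.0921 0.0925 0.093  0.0935 0.0939]
bartop 1036 [0.1204 0.121  0.1215]
1266 ((557.4855346679688, -8.822992324829102), (13.552567481994629, 45.86892318725586), 59.595550537109375) [ 0.55607504 -0.00797608  0.12094867]
tab 89 [ 0.59706976 -0.02023277  0.08751578]
```

View pics/w5.png

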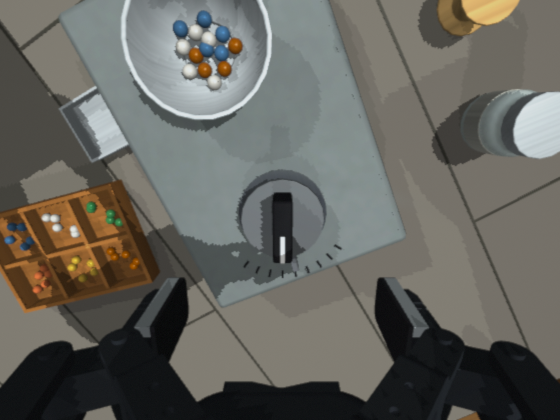

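The knob's pointer end is at (283,262), the jar and tray look undisturbed, and the skirt heights match the start (0.0937 and 0.0951 m). Handing in.

```bash
python3 -c "
from plant import ctrl
print(ctrl.hand_in())"
```

```text
the job is handed in; nothing more can be done
None
```

The feed dial is set and handed in: the knob is fully home in the first notch I could feel past the set tab. I pulled it up about 12 mm and turned it clockwise past the tab. I then felt for the notch with gentle presses, the highest wrist reading about 10 N. The key dropped in at about 57° (1.0 rad), and I pushed it home and let go about 16 s into the 67 s.

**Last checks**
- **Home:** The skirt top is at 0.0937 m (side camera) and 0.0951 m (top camera), against 0.0938 and 0.0951 m at the start. The wrist camera puts the top of the bar at 0.121 m, the same as before.
- **Angle:** The pointer is about 0.2 rad past the tab.
- **Contact:** The gripper is open and raised clear of everything, with wrist force near zero.

**Less certain**
- **Notch found late:** The first two probes after the key dropped in gave unclear readings, so I turned about 5° further with it already in the notch. The turning moment I read was at most 0.15 N m, and I turned back 3.5° before pushing home.
- **Tab position:** My readings of the tab differ by about 2–3 mm between views. I put that down to camera calibration and the tab's small size, as nothing came near it. In the last picture I could not pick it out by eye; the depth reading still found it.
- **Spool, jar and tray:** I judged these undisturbed by eye and did not measure them again.

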